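# Knock the divider's size disc loose and hold its index plunger out

## Task

The size disc of the dough divider is stuck with dried dough. Take the blue-headed mallet by its handle and knock the sprung brass pin in the middle of the disc fully down with the mallet's head, put the mallet back with its head on the black mat and let go of it, and then pull the red plunger knob up as far as it goes, so that the index pin is out of the disc, and finish while still gripping it there, so that a workmate can turn the disc. Leave the loaf, the bread tin and the jar where they stand.

Things in the scene. Friction and masses are not known exactly. Their poses are not given: they have to be found in the camera images.
- divider: disc unit fixed on the bench: round white base 230 mm across, 25 mm high, with an aluminium disc 204 mm across (top at 39 mm) and in its middle a dark sleeve 32 mm across (top at 62 mm) holding the brass pin. Origin: centre of the base's underside. x axis: from the disc's middle to the plunger, which is at x = +85 mm on a blue bracket 36 mm wide reaching x = +75 to +131 mm, top at 70 mm. z up
- pin_top (a point): centre of the flat top of the brass knock-out pin's head, 87 mm above the bench when up. The head is round, 24 mm across and 10 mm high, on the vertical axis of the disc's middle
- ejector (a joint): how far the brass pin is down: 0 = up, 0.012 m = fully down (stop). Spring: 2 N at the start, 6.3 N at the stop; it springs back up by itself
- knob_center (a point): centre of the red cylindrical knob of the index plunger, 98 mm above the bench when seated. The knob is 28 mm across and 28 mm high, axis vertical; its underside is 14 mm above the bracket's top when seated, and between them is only a steel guide 18 mm across
- plunger (a joint): how far the plunger is pulled up: 0 = seated in the disc's hole, 0.022 m = fully back (stop). Spring: 4.2 N seated, 12 N fully back; it snaps back if let go
- mallet: mallet, 0.26 to 0.5 kg: blue cylinder head 50 mm across, 80 mm long, standing on one of its two flat striking faces (it balances by itself); a level wooden handle 24 mm wide, 26 mm high leaves it towards the mallet's -x and ends 145 mm from the head's axis, its mid-height 40 mm above the lower face. Origin: centre of the lower face; z up along the head
- mallet_grip (a point): point in the handle's middle, 70 mm from the head's axis, 40 mm above the lower face: a good place to grip from above, across the handle
- mallet_head (a point): centre of the mallet's head, 40 mm above its lower face
- mat: black rubber mat 180 x 160 mm (x, y), 6 mm thick, fixed on the bench; origin at the centre of its underside. The mallet starts on it
- loaf: bystander: loaf of bread 82 x 200 mm, 82 mm high; origin at the centre of its underside
- tin: bystander: open dark steel bread tin 110 x 200 mm, 75 mm high; origin at the centre of its underside
- jar: bystander: white jar with green cap, 72 mm across, 95 mm high; origin at the centre of its underside

How it is judged:
By the outcome, as a careful person would: the job done as asked, in the order asked, and still so for the second after the job is handed in, while the arm keeps its last pose, push and grip.
It also fails if it takes over 54 s, if anything falls off the work surface, if the arm or the gripper's body presses on something with over 40 N, if the wrist force passes 120 N, or if a joint passes its speed limit or range.

## Robot

A 6-joint arm with a two-finger parallel gripper is mounted at the origin on the work surface. World frame = base frame: x ahead of the robot, y to its left, z up, the work surface at z = 0. Lengths are in mm, angles in rad, forces in N, time in s.
With the tool pointing down it reaches from about 325 to 900 mm from the base axis. Payload 6.1 kg.
Tool frame: the origin (TCP) lies midway between the tips of the shut fingers; the grasp point (between the pads) lies 19 mm behind it (robot.pinch_z is the distance from the TCP to the grasp point, in mm); z points along the fingers, y is the line along which they close (so a half turn about z gives the same grasp; the last joint's range is limited). The gripper opens to 87 mm and grips with 3 to 60 N. Pads are 19 mm wide; open, the fingers measure 117 mm over their backs; the gripper's body (75 mm by 190 mm) begins 51 mm behind the grasp point.
Start: joints at [1.154, 0.22, 1.526, -0, 1.395, -0.126], TCP at [179.198, 598.752, 222.538] pointing down, gripper open.
Joint ranges: [-2.98, 2.98], [-0.91, 2.08], [0.09, 2.57], [-1.24, 4.39], [0.2, 2.65], [-2.68, 2.68]. Speed limits (rad/s): [2.57, 2.57, 3.01, 3.14, 3.14, 3.14].

## Interface

Orientations are given as a unit quaternion [w, x, y, z].
In Python, from workcell import robot gives the robot as it stands.
- The arm moves only by the shell command python3 drive.py 'ROWS' [OPENING] [FORCE]. ROWS is a JSON object with one list for each field, all of the same length, 1 to 5, a row being the entries at one place: dx, dy, dz (the shift in units of 100 mm), wx, wy, wz (a rotation vector in rad); each row is the pose to reach, as a shift and turn from the pose commanded when the command began, along the tool's axes at that moment; what a row does not reach only later rows make up. A row lasts 1/8 s, in which the tool goes at most 62.5 mm and 0.188 rad, less where a joint would pass 70% of its speed; a pose out of reach is approached as far as the arm can. OPENING is the opening from 0.0 (shut) to 1.0 (fully open), set as the command begins (- or left out keeps the last). The fingers move at their own pace and stop on an object; FORCE is the grip in N (left out, the last holds). Time passes only in rows, so rows that do not move let the fingers close. It prints the time, the measured TCP pose, the force, the opening and the grip force at its end. Input that does not fit is refused with a message, and nothing moves.
- robot.get_obs(): the state, without advancing time (a new reading comes with each control period).
- robot.capture(name): name is "side" or "top"; returns the picture (480x640x3 uint8, red, green, blue); there is no depth.
- robot.camera_params(name): a dict with "fovy" (degrees; the focal length in pixels is half the picture's height over the tangent of half this angle, whatever the lens; pixels are square), "cx", "cy" (the principal point, pixels), "R" (3x3) and "t" (3): a world point X has camera coordinates R X + t. Camera axes: x right, y down, z forward; pixel columns grow to the right and rows downward; lengths in mm; the calibration is good to about 2 mm. A picture is of the moment at which its call begins. camera_params takes no time and is no camera call.
- robot.hand_in(): hands the job in; it is judged then, once.
The state is a dict: "time": time; "joint_positions": joint angles; "joint_velocities": joint speeds; "effort": joint torques, N m; "position": TCP position; "tool_rot": TCP orientation; "contact_force": force on the tool from outside, world axes, zero at the start; "wrist_torque": the same for the moment, N m; "grip_width": opening from 0.0 (shut) to 1.0 (fully open); "grasp_force": force on a finger pad.
Only numpy, scipy, OpenCV 4.12 (cv2) and the standard library are available. Lean on these libraries where they do the work, as an engineer would, in place of code of your own. Each camera call takes 0.05 s, during which the arm holds its last target. There are 200 camera calls.

## Working session

There is one attempt and no reset: what is moved stays moved. The work goes in short steps, Python scripts to look and compute and a shell command to move; the robot and the scene stay as the last step left them, time stands still between calls to the robot, and variables do not carry over. Pictures are saved under pics/ and viewed, at most 11 in all, crops included, and the job is handed in when it is done.

```bash
ls; mkdir -p pics
python3 - <<'E'
from workcell import robot
import cv2
for n in("top","side"):
    p=robot.camera_params(n);print(n,p)
    cv2.imwrite(f"pics/{n}0.png",robot.capture(n)[:,:,::-1])
o=robot.get_obs();print(o["position"],o["tool_rot"],o["time"])
E
```

```text
drive.py
pics
workcell.py
top {'fovy': 45.697667277964044, 'cx': 312.52806267400314, 'cy': 238.61373296718196, 'R': array([[-1.68509910e-02, -9.99857796e-01, -6.57461733e-04],
       [-9.85269440e-01,  1.67170372e-02, -1.70190104e-01],
       [ 1.70176893e-01, -2.22009495e-03, -9.85411029e-01]]), 't': array([  21.79433951,  636.79549409, 1382.95209679])}
side {'fovy': 48.08108815230336, 'cx': 325.1409946070918, 'cy': 237.35724520251657, 'R': array([[ 0.94464215, -0.32794659,  0.01011195],
       [-0.24129541, -0.71526876, -0.65587127],
       [ 0.22232351,  0.61712368, -0.75480502]]), 't': array([-575.53765509,  208.43988152, 1083.8883188 ])}
[178.97116332 598.22600959 221.53011105] [-2.36987256e-04  1.44885155e-01  9.89448067e-01 -8.71134029e-04] 0.1
```

View pics/top0.png

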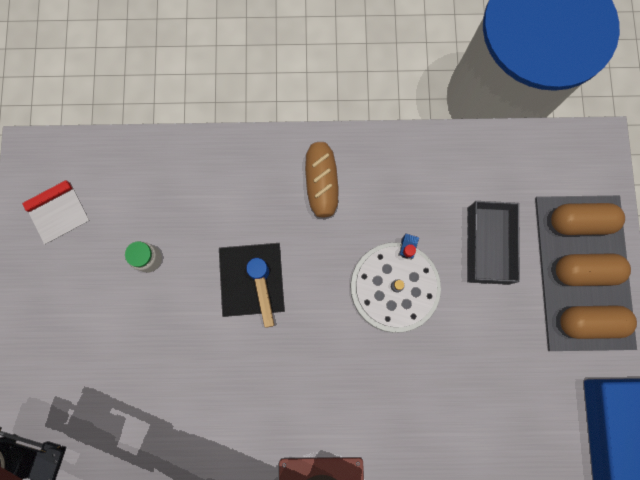

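View pics/side0.png

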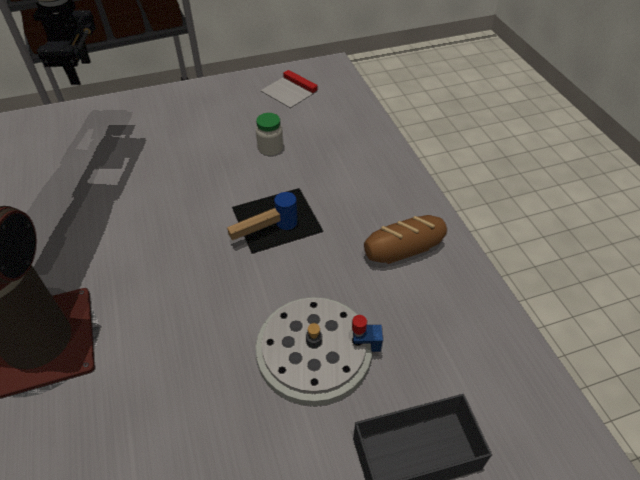

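Run:
```python
import cv2
a=cv2.imread("pics/top0.png")[225:345,210:450];cv2.imwrite("pics/topc.png",cv2.resize(a,None,fx=3.3333,fy=3.3333,interpolation=cv2.INTER_CUBIC))
a=cv2.imread("pics/side0.png")[185:405,220:400];cv2.imwrite("pics/sidec.png",cv2.resize(cv2.convertScaleAbs(a,alpha=1.4),None,fx=2.7,fy=2.7,interpolation=cv2.INTER_CUBIC))
```

```text
(no output)
```

View pics/topc.png

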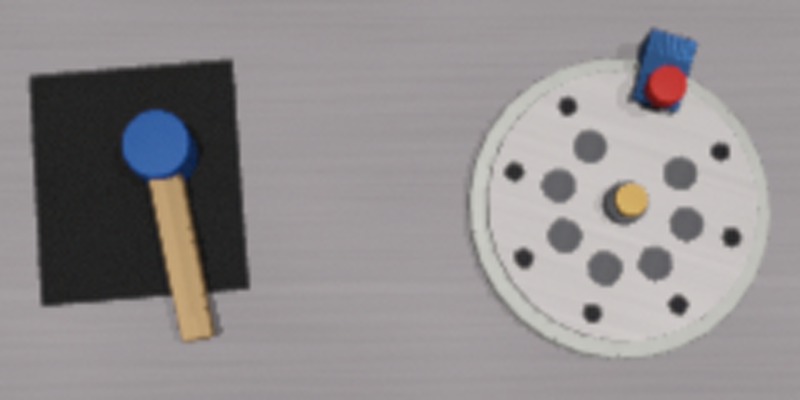

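View pics/sidec.png

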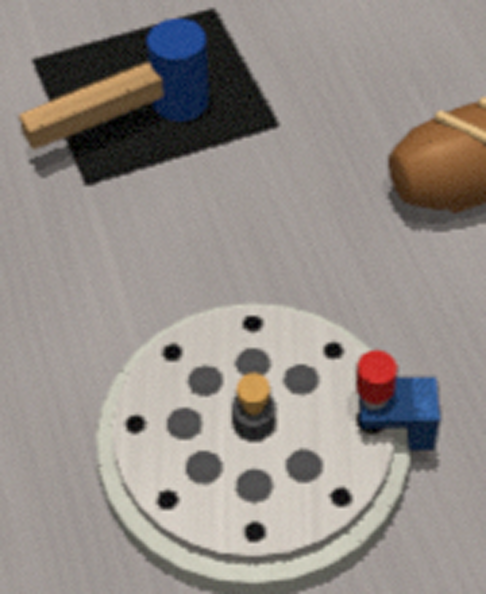

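```bash
cat > h.py <<'E'
import numpy as np
from workcell import robot
from scipy.spatial.transform import Rotation as Ro
def ray(n,u,v,z):
    p=robot.camera_params(n);f=240/np.tan(np.radians(p["fovy"]/2))
    d=p["R"].T@[(u-p["cx"])/f,(v-p["cy"])/f,1];c=-p["R"].T@p["t"]
    return c+d*(z-c[2])/d[2]
def tool(): # commanded ~ measured
    o=robot.get_obs();q=o["tool_rot"];return np.array(o["position"]),Ro.from_quat([q[1],q[2],q[3],q[0]])
def proj(n,X):
    p=robot.camera_params(n);f=240/np.tan(np.radians(p["fovy"]/2));c=p["R"]@X+p["t"]
    return c[:2]/c[2]*f+[p["cx"],p["cy"]]
E
python3 - <<'E'
from h import *
np.set_printoptions(precision=1,suppress=True)
T=lambda u,v,z:ray("top",209.65+(u+.5)/3.3333,224.65+(v+.5)/3.3333,z)
S=lambda u,v,z:ray("side",219.7+(u+.5)/2.7,184.7+(v+.5)/2.7,z)
print("head",T(156.5,144,86),S(177,40,86))
print("hend",T(197,338,59),S(30,122,59), "hnear",T(167,180,59))
print("brass",T(631,200,87),S(254,386,87))
print("knob",T(667,85,112),S(377,366,112))
print("base",T(620,207.5,25))
print("mat",*[T(*c,6) for c in((30,76),(232,61),(248,288),(42,304))])
o=robot.get_obs();p,R=tool();print(p,R.as_matrix(),o["joint_positions"],robot.pinch_z)
E
```

```text
head [561.  148.8  86. ] [561.9 143.6  86. ]
hend [420.3 121.6  59. ] [425.7 116.5  59. ] hnear [537.2 143.6  59. ]
brass [ 513.9 -197.5   87. ] [ 516.7 -200.1   87. ]
knob [ 594.6 -223.3  112. ] [ 596.5 -226.7  112. ]
base [ 513.8 -198.3   25. ]
mat [625.9 255.3   6. ] [635.1  97.5   6. ] [458.6  86.4   6. ] [449.1 244.2   6. ]
[179.  598.2 221.5] [[-1.   0.3 -0. ]
 [ 0.3  1.  -0. ]
 [ 0.  -0.  -1. ]] [ 1.2  0.2  1.5 -0.   1.4 -0.1] 18.700000000000003
```
Head ≈ (561.5,146). brass ≈ (515,-199). knob (595.5,-225); dir (80.5,-26): length 84.6. good. Divider yaw -18deg.
Handle: direction end - head = (-139,-27): mallet x axis = (139,27)/..: yaw 11 deg. grip = head -70*(.982,.19) = (492.8,132.7), z=46.

The pictures show the mallet head at top-view pixel (257,268) with its handle pointing toward the robot. The brass pin is at (399,285), and the red knob at (410,250) points away from the robot. Moving above the handle now.

The rows are not in the units I measure in: shifts go in units of 100 mm. I convert before sending: -220 mm is -2.2, -177 mm is -1.77.

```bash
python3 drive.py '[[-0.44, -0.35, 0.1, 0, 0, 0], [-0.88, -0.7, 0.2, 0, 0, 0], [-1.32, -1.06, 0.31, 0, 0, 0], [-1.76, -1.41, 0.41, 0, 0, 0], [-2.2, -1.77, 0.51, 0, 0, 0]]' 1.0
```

```text
refused: ROWS must be an object with one list for each field. Nothing was moved.
```

The error is about the shape of the input: an object with one list for each field. Fixing that and sending the same move.

```bash
python3 drive.py '{"dx": [-0.44, -0.88, -1.32, -1.76, -2.2], "dy": [-0.35, -0.7, -1.06, -1.41, -1.77], "dz": [0.1, 0.2, 0.31, 0.41, 0.51], "wx": [0, 0, 0, 0, 0], "wy": [0, 0, 0, 0, 0], "wz": [0, 0, 0, 0, 0]}' 1.0; python3 drive.py '{"dx": [-0.44, -0.88, -1.32, -1.76, -2.2], "dy": [-0.35, -0.7, -1.06, -1.41, -1.77], "dz": [0.1, 0.2, 0.31, 0.41, 0.51], "wx": [0, 0, 0, 0, 0], "wy": [0, 0, 0, 0, 0], "wz": [0, 0, 0, 0, 0]}'; python3 drive.py '{"dx": [0, 0, 0, 0, 0], "dy": [0, 0, 0, 0, 0], "dz": [0, 0, 0, 0, 0], "wx": [0, 0, 0, 0, 0], "wy": [0, 0, 0, 0, 0], "wz": [-0.16, -0.32, -0.483, -0.483, -0.483]}'
python3 - <<'E'
from h import *
import cv2
cv2.imwrite("pics/top1.png",cv2.resize(robot.capture("top")[200:350,170:330,::-1],None,fx=4,fy=4,interpolation=cv2.INTER_CUBIC))
p,R=tool();print(p,R.as_matrix().round(3),np.round(robot.get_obs()["contact_force"],2))
d=R.inv().apply(np.array([498.7,133.8,27.3])-p);print(d)
E
```

```text
time: 0.72
position: [339.8, 364.4, 171.0]
tool_rot: [-0.0, 0.145, 0.989, -0.0]
contact_force: [0.3, 0.1, 0.1]
grip_width: 0.997
grasp_force: 0.0
time: 1.35
position: [499.8, 131.8, 120.0]
tool_rot: [-0.0, 0.145, 0.989, 0.0]
contact_force: [1.3, 0.1, 0.1]
grip_width: 1.0
grasp_force: 0.0
time: 1.98
position: [499.0, 133.5, 120.3]
tool_rot: [-0.0, -0.094, 0.996, -0.0]
contact_force: [0.3, -0.2, 0.0]
grip_width: 1.005
grasp_force: 0.0
[499.05347282 133.52412471 120.39730744] [[-0.982 -0.189 -0.   ]
 [-0.189  0.982 -0.   ]
 [ 0.    -0.    -1.   ]] [-0.33 -0.46  0.57]
[ 0.26657775  0.33781919 93.09739265]
```

View pics/top1.png

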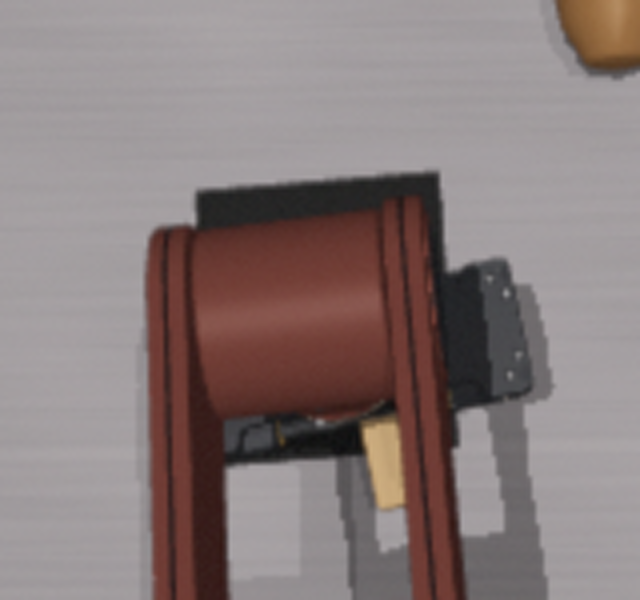

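The arm hides the head in this view, but the handle's end shows up parallel to the tool at crop pixel (385,470). I'll descend and grip.

Scaled: 93 mm is 0.93, 75 mm is 0.75.

```bash
python3 drive.py '{"dx": [0, 0, 0, 0, 0], "dy": [0, 0, 0, 0, 0], "dz": [0.25, 0.5, 0.75, 0.93, 0.93], "wx": [0, 0, 0, 0, 0], "wy": [0, 0, 0, 0, 0], "wz": [0, 0, 0, 0, 0]}'; python3 drive.py '{"dx": [0, 0, 0, 0, 0], "dy": [0, 0, 0, 0, 0], "dz": [0, 0, 0, 0, 0], "wx": [0, 0, 0, 0, 0], "wy": [0, 0, 0, 0, 0], "wz": [0, 0, 0, 0, 0]}' 0.0 10;python3 drive.py '{"dx": [0, 0, 0], "dy": [0, 0, 0], "dz": [0, 0, 0], "wx": [0, 0, 0], "wy": [0, 0, 0], "wz": [0, 0, 0]}' 0.0 60
```

```text
time: 2.65
position: [497.8, 133.4, 26.1]
tool_rot: [-0.002, -0.096, 0.995, -0.0]
contact_force: [0.5, -0.5, 0.2]
grip_width: 0.997
grasp_force: 0.0
time: 3.28
position: [499.3, 133.5, 27.7]
tool_rot: [0.0, -0.096, 0.995, -0.0]
contact_force: [0.2, -0.2, -0.3]
grip_width: 0.518
grasp_force: 0.0
time: 3.65
position: [499.1, 133.5, 27.5]
tool_rot: [-0.0, -0.096, 0.995, 0.0]
contact_force: [-0.3, 0.3, 0.4]
grip_width: 0.273
grasp_force: 59.1
```

Scaled: -120 mm is -1.2, -90 mm is -0.9.

```bash
python3 drive.py '{"dx": [0, 0, 0, 0, 0], "dy": [0, 0, 0, 0, 0], "dz": [-0.1, -0.3, -0.6, -0.9, -1.2], "wx": [0, 0, 0, 0, 0], "wy": [0, 0, 0, 0, 0], "wz": [0, 0, 0, 0, 0]}'; python3 drive.py '{"dx": [0, 0], "dy": [0, 0], "dz": [0, 0], "wx": [0, 0], "wy": [0, 0], "wz": [0, 0]}'
python3 - <<'E'
from h import *
import cv2
cv2.imwrite("pics/side2.png",cv2.resize(cv2.convertScaleAbs(robot.capture("side")[80:300,180:400,::-1],alpha=1.4),None,fx=2.7,fy=2.7,interpolation=cv2.INTER_CUBIC))
p,R=tool();o=robot.get_obs();print(p,np.round(o["contact_force"],2),np.round(o["wrist_torque"],2))
E
```

```text
time: 4.28
position: [498.6, 133.3, 148.5]
tool_rot: [-0.001, -0.096, 0.995, -0.0]
contact_force: [-0.1, -0.1, -2.5]
grip_width: 0.274
grasp_force: 59.1
time: 4.53
position: [498.3, 133.3, 146.3]
tool_rot: [-0.001, -0.096, 0.995, -0.0]
contact_force: [0.1, -0.3, -3.9]
grip_width: 0.273
grasp_force: 59.1
[497.86092144 133.26715557 145.6840286 ] [-0.3  -0.07 -3.59] [-0.02  0.25 -0.01]
```

View pics/side2.png

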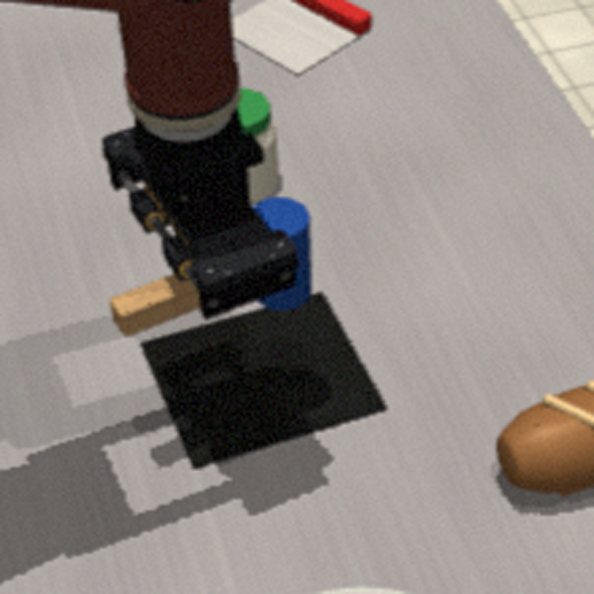

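The mallet hangs level, with its head upright at crop pixel (283,255). Carrying it over the pin.

```bash
python3 drive.py '{"dx": [0.05, 0.15, 0.3, 0.45, 0.6], "dy": [-0.15, -0.45, -0.9, -1.35, -1.8], "dz": [0, 0, 0, 0, 0], "wx": [0, 0, 0, 0, 0], "wy": [0, 0, 0, 0, 0], "wz": [0, 0, 0, 0, 0]}'; python3 drive.py '{"dx": [0.15, 0.3, 0.42, 0.49, 0.51], "dy": [-0.45, -0.9, -1.25, -1.45, -1.5], "dz": [0, 0, 0, 0, 0], "wx": [0, 0, 0, 0, 0], "wy": [0, 0, 0, 0, 0], "wz": [0, 0, 0, 0, 0]}';python3 drive.py '{"dx": [0, 0, 0, 0], "dy": [0, 0, 0, 0], "dz": [0.08, 0.15, 0.15, 0.15], "wx": [0, 0, 0, 0], "wy": [0, 0, 0, 0], "wz": [0, 0, 0, 0]}'
python3 - <<'E'
from h import *
import cv2
a=cv2.resize(cv2.convertScaleAbs(robot.capture("side")[220:400,220:410,::-1],alpha=1.4),None,fx=3,fy=3,interpolation=cv2.INTER_CUBIC)
cv2.imwrite("pics/side3.png",a)
p,R=tool();o=robot.get_obs();print(p,np.round(o["contact_force"],2),np.round(o["wrist_torque"],2),o["joint_positions"])
E
```

```text
time: 5.2
position: [473.4, -56.8, 146.5]
tool_rot: [-0.001, -0.096, 0.995, 0.0]
contact_force: [0.6, -0.8, -3.8]
grip_width: 0.271
grasp_force: 59.1
time: 5.82
position: [452.0, -213.2, 146.6]
tool_rot: [-0.001, -0.095, 0.996, 0.0]
contact_force: [0.0, -0.4, -3.9]
grip_width: 0.273
grasp_force: 59.1
time: 6.32
position: [453.5, -211.1, 132.5]
tool_rot: [-0.0, -0.096, 0.995, 0.0]
contact_force: [0.5, -0.3, -2.9]
grip_width: 0.271
grasp_force: 59.1
[ 453.58827147 -211.29486656  132.71057049] [ 0.17  0.97 -3.33] [-0.03  0.2   0.01] [-5.93680029e-01  6.29574958e-03  1.93533169e+00  1.39102916e-05
  1.19966672e+00 -2.35756483e+00]
```

View pics/side3.png

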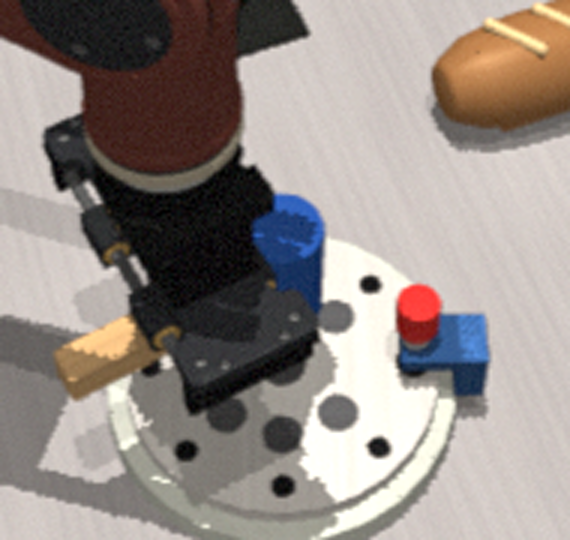

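The head hangs over the pin, with its top at crop pixel (288,222); the knob at (418,312) is well clear. I'll check the alignment numerically.

Run:
```python
from h import *
print(proj("side",np.array([516,-199,191.5])), proj("side",np.array([516,-199,87])),219.8+288/3,219.8+222/3, ray("side",219.8+288/3,219.8+222/3,191.5))
```

```text
[313.06360916 295.51876899] [313.44385685 327.48268515] 315.8 293.8 [ 521.63030531 -197.0960529   191.5       ]
```

Scaled: 3 mm is 0.03, 22 mm is 0.22.

```bash
python3 drive.py '{"dx": [0.03, 0.03, 0.03, 0.03], "dy": [0, 0, 0, 0], "dz": [0.08, 0.16, 0.22, 0.22], "wx": [0, 0, 0, 0], "wy": [0, 0, 0, 0], "wz": [0, 0, 0, 0]}';python3 drive.py '{"dx": [0, 0, 0, 0], "dy": [0, 0, 0, 0], "dz": [0.04, 0.04, 0.08, 0.08], "wx": [0, 0, 0, 0], "wy": [0, 0, 0, 0], "wz": [0, 0, 0, 0]}';python3 drive.py '{"dx": [0, 0, 0], "dy": [0, 0, 0], "dz": [0.03, 0.03, 0.03], "wx": [0, 0, 0], "wy": [0, 0, 0], "wz": [0, 0, 0]}';python3 drive.py '{"dx": [0, 0, 0], "dy": [0, 0, 0], "dz": [0.02, 0.02, 0.02], "wx": [0, 0, 0], "wy": [0, 0, 0], "wz": [0, 0, 0]}'
```

```text
time: 6.88
position: [449.9, -212.0, 109.8]
tool_rot: [-0.0, -0.096, 0.995, 0.0]
contact_force: [0.4, -0.6, -3.7]
grip_width: 0.268
grasp_force: 59.1
time: 7.38
position: [450.7, -212.5, 102.7]
tool_rot: [0.0, -0.096, 0.995, -0.0]
contact_force: [0.2, -0.6, -0.6]
grip_width: 0.273
grasp_force: 59.1
time: 7.75
position: [450.6, -212.5, 99.8]
tool_rot: [0.0, -0.096, 0.995, -0.0]
contact_force: [0.9, -1.4, 1.4]
grip_width: 0.267
grasp_force: 59.1
time: 8.12
position: [450.5, -212.4, 97.7]
tool_rot: [0.0, -0.096, 0.995, -0.0]
contact_force: [-0.1, -1.3, 1.5]
grip_width: 0.269
grasp_force: 59.1
```

```bash
for i in 1 2; do python3 drive.py '{"dx": [0, 0, 0], "dy": [0, 0, 0], "dz": [0.015, 0.015, 0.015], "wx": [0, 0, 0], "wy": [0, 0, 0], "wz": [0, 0, 0]}'; done
```

```text
time: 8.5
position: [450.5, -212.4, 96.2]
tool_rot: [0.0, -0.096, 0.995, -0.0]
contact_force: [0.1, -0.5, 1.9]
grip_width: 0.27
grasp_force: 59.1
time: 8.88
position: [450.2, -212.3, 95.2]
tool_rot: [-0.0, -0.096, 0.995, 0.0]
contact_force: [-4.6, -0.4, 8.6]
grip_width: 0.274
grasp_force: 59.3
```

Scaled: 1 mm is 0.01.

```bash
python3 drive.py '{"dx": [0, 0, 0], "dy": [0, 0, 0], "dz": [0.01, 0.01, 0.01], "wx": [0, 0, 0], "wy": [0, 0, 0], "wz": [0, 0, 0]}'; python3 drive.py '{"dx": [0, 0, 0, 0, 0], "dy": [0, 0, 0, 0, 0], "dz": [-0.1, -0.25, -0.4, -0.51, -0.51], "wx": [0, 0, 0, 0, 0], "wy": [0, 0, 0, 0, 0], "wz": [0, 0, 0, 0, 0]}'
```

```text
time: 9.25
position: [450.0, -212.0, 94.5]
tool_rot: [-0.0, -0.096, 0.995, 0.0]
contact_force: [-6.3, 2.4, 11.8]
grip_width: 0.268
grasp_force: 59.8
time: 9.88
position: [451.0, -212.7, 145.8]
tool_rot: [0.001, -0.096, 0.995, -0.001]
contact_force: [-0.2, 0.0, -3.0]
grip_width: 0.269
grasp_force: 59.7
```

```bash
python3 drive.py '{"dx": [-0.05, -0.15, -0.3, -0.45, -0.6], "dy": [0.15, 0.45, 0.9, 1.35, 1.8], "dz": [0, 0, 0, 0, 0], "wx": [0, 0, 0, 0, 0], "wy": [0, 0, 0, 0, 0], "wz": [0, 0, 0, 0, 0]}'; python3 drive.py '{"dx": [-0.15, -0.3, -0.43, -0.5, -0.52], "dy": [0.45, 0.9, 1.25, 1.45, 1.51], "dz": [0, 0, 0, 0, 0], "wx": [0, 0, 0, 0, 0], "wy": [0, 0, 0, 0, 0], "wz": [0, 0, 0, 0, 0]}';python3 drive.py '{"dx": [0, 0, 0, 0, 0], "dy": [0, 0, 0, 0, 0], "dz": [0.2, 0.45, 0.7, 0.9, 0.9], "wx": [0, 0, 0, 0, 0], "wy": [0, 0, 0, 0, 0], "wz": [0, 0, 0, 0, 0]}'
python3 - <<'E'
from h import *
import cv2
a=cv2.resize(cv2.convertScaleAbs(robot.capture("side")[140:270,210:350,::-1],alpha=1.4),None,fx=4,fy=4,interpolation=cv2.INTER_CUBIC)
cv2.imwrite("pics/side4.png",a)
p,R=tool();o=robot.get_obs();print(p,np.round(o["contact_force"],2),np.round(o["wrist_torque"],2))
E
```

```text
time: 10.5
position: [474.0, -21.6, 143.8]
tool_rot: [-0.001, -0.096, 0.995, 0.0]
contact_force: [0.6, 0.1, -3.4]
grip_width: 0.274
grasp_force: 59.7
time: 11.12
position: [495.9, 135.9, 143.7]
tool_rot: [-0.001, -0.097, 0.995, 0.0]
contact_force: [0.4, -1.2, -3.7]
grip_width: 0.274
grasp_force: 59.7
time: 11.75
position: [494.6, 133.4, 52.4]
tool_rot: [-0.003, -0.096, 0.995, -0.0]
contact_force: [-0.9, -0.5, -2.6]
grip_width: 0.27
grasp_force: 59.7
[495.99446881 133.59978951  53.80628851] [ 0.18  0.42 -3.59] [0.05 0.19 0.06]
```

View pics/side4.png

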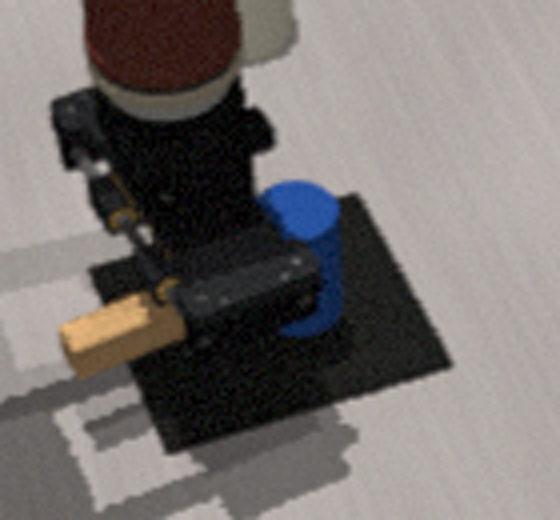

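The mallet hangs level over the mat, head at crop pixel (305,260). Lowering it slowly until it touches.

Scaled: 23 mm is 0.23, 18 mm is 0.18.

```bash
python3 drive.py '{"dx": [0, 0, 0, 0, 0], "dy": [0, 0, 0, 0, 0], "dz": [0.1, 0.18, 0.23, 0.23, 0.23], "wx": [0, 0, 0, 0, 0], "wy": [0, 0, 0, 0, 0], "wz": [0, 0, 0, 0, 0]}';python3 drive.py '{"dx": [0, 0, 0], "dy": [0, 0, 0], "dz": [0.02, 0.02, 0.02], "wx": [0, 0, 0], "wy": [0, 0, 0], "wz": [0, 0, 0]}'
```

```text
time: 12.42
position: [497.3, 134.1, 31.7]
tool_rot: [0.0, -0.096, 0.995, 0.0]
contact_force: [0.6, 0.6, -3.7]
grip_width: 0.27
grasp_force: 59.7
time: 12.8
position: [497.1, 134.1, 29.6]
tool_rot: [0.0, -0.096, 0.995, 0.0]
contact_force: [0.5, 0.3, -3.4]
grip_width: 0.269
grasp_force: 59.7
```

Scaled: 1.5 mm is 0.015.

```bash
python3 drive.py '{"dx": [0, 0, 0], "dy": [0, 0, 0], "dz": [0.015, 0.015, 0.015], "wx": [0, 0, 0], "wy": [0, 0, 0], "wz": [0, 0, 0]}';python3 drive.py '{"dx": [0, 0, 0], "dy": [0, 0, 0], "dz": [0.01, 0.01, 0.01], "wx": [0, 0, 0], "wy": [0, 0, 0], "wz": [0, 0, 0]}'
```

```text
time: 13.18
position: [497.0, 134.1, 28.0]
tool_rot: [-0.0, -0.096, 0.995, 0.0]
contact_force: [-0.0, -0.3, -3.1]
grip_width: 0.272
grasp_force: 59.7
time: 13.55
position: [497.2, 134.1, 27.1]
tool_rot: [0.0, -0.096, 0.995, 0.0]
contact_force: [-0.7, -0.4, -3.1]
grip_width: 0.27
grasp_force: 59.7
```

```bash
python3 drive.py '{"dx": [0, 0, 0], "dy": [0, 0, 0], "dz": [0.01, 0.01, 0.01], "wx": [0, 0, 0], "wy": [0, 0, 0], "wz": [0, 0, 0]}';python3 drive.py '{"dx": [0, 0, 0], "dy": [0, 0, 0], "dz": [0.01, 0.01, 0.01], "wx": [0, 0, 0], "wy": [0, 0, 0], "wz": [0, 0, 0]}'
```

```text
time: 13.92
position: [497.0, 134.0, 26.8]
tool_rot: [-0.0, -0.096, 0.995, -0.0]
contact_force: [-4.8, -1.8, 6.8]
grip_width: 0.267
grasp_force: 59.7
time: 14.3
position: [496.9, 134.0, 26.5]
tool_rot: [-0.0, -0.096, 0.995, -0.0]
contact_force: [-9.6, -2.4, 13.5]
grip_width: 0.273
grasp_force: 59.7
```

```bash
python3 drive.py '{"dx": [0, 0], "dy": [0, 0], "dz": [-0.015, -0.015], "wx": [0, 0], "wy": [0, 0], "wz": [0, 0]}'; python3 drive.py '{"dx": [0, 0, 0, 0, 0], "dy": [0, 0, 0, 0, 0], "dz": [0, 0, 0, 0, 0], "wx": [0, 0, 0, 0, 0], "wy": [0, 0, 0, 0, 0], "wz": [0, 0, 0, 0, 0]}' 0.7; python3 drive.py '{"dx": [0, 0, 0, 0, 0], "dy": [0, 0, 0, 0, 0], "dz": [-0.2, -0.5, -0.9, -1.3, -1.7], "wx": [0, 0, 0, 0, 0], "wy": [0, 0, 0, 0, 0], "wz": [0, 0, 0, 0, 0]}';python3 drive.py '{"dx": [0.1, 0.2, 0.2], "dy": [-0.62, -1.24, -1.24], "dz": [0, 0, 0], "wx": [0, 0, 0], "wy": [0, 0, 0], "wz": [0, 0, 0]}'
python3 - <<'E'
from h import *
import cv2
a=cv2.resize(cv2.convertScaleAbs(robot.capture("side")[170:270,210:350,::-1],alpha=1.4),None,fx=4,fy=4,interpolation=cv2.INTER_CUBIC)
cv2.imwrite("pics/side5.png",a)
p,R=tool();o=robot.get_obs();print(p,R.as_matrix().round(3),np.round(o["contact_force"],2))
E
```

```text
time: 14.55
position: [497.3, 134.1, 26.8]
tool_rot: [0.0, -0.096, 0.995, 0.0]
contact_force: [-2.9, -1.4, 3.7]
grip_width: 0.269
grasp_force: 59.7
time: 15.18
position: [497.1, 134.0, 26.5]
tool_rot: [-0.0, -0.096, 0.995, -0.0]
contact_force: [-0.3, -0.4, -0.2]
grip_width: 0.679
grasp_force: 0.0
time: 15.8
position: [496.9, 134.0, 197.8]
tool_rot: [0.0, -0.096, 0.995, 0.0]
contact_force: [0.4, 0.5, 0.4]
grip_width: 0.696
grasp_force: 0.0
time: 16.18
position: [501.2, 4.8, 196.8]
tool_rot: [0.0, -0.093, 0.996, -0.001]
contact_force: [-0.7, 0.4, 0.5]
grip_width: 0.702
grasp_force: 0.0
[501.12062249   6.82128418 196.57291094] [[-0.982 -0.187  0.   ]
 [-0.187  0.982  0.   ]
 [-0.     0.    -1.   ]] [-0.25  0.23 -0.29]
```

View pics/side5.png

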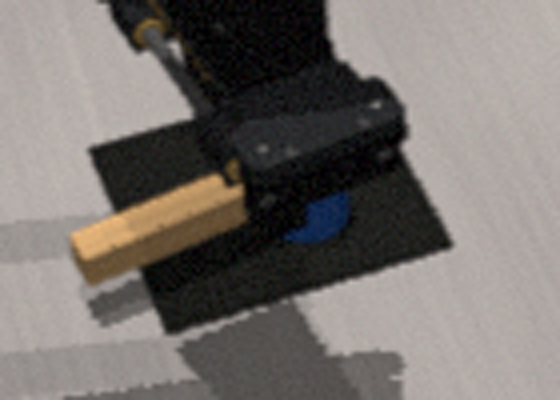

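The mallet stands level on the mat, with its head at crop pixel (318,220), partly hidden by the gripper. Next, the knob.

```bash
python3 drive.py '{"dx": [-0.1, -0.2, -0.3, -0.4, -0.49], "dy": [-0.5, -1, -1.5, -2, -2.47], "dz": [0, 0, 0, 0, 0], "wx": [0, 0, 0, 0, 0], "wy": [0, 0, 0, 0, 0], "wz": [0, 0, 0, 0, 0]}' 0.8; python3 drive.py '{"dx": [0, 0, 0, 0, 0], "dy": [0, 0, 0, 0, 0], "dz": [0.15, 0.3, 0.5, 0.65, 0.65], "wx": [0, 0, 0, 0, 0], "wy": [0, 0, 0, 0, 0], "wz": [0, 0, 0, 0, 0]}'
python3 - <<'E'
from h import *
import cv2
a=np.hstack([cv2.resize(cv2.convertScaleAbs(robot.capture("side")[180:400,220:420,::-1],alpha=1.4),(400,440)),cv2.resize(robot.capture("top")[190:410,250:450,::-1],(400,440))])
cv2.imwrite("pics/both6.png",a)
p,R=tool();o=robot.get_obs();print(p,np.round(o["contact_force"],2),o["joint_positions"])
E
```

```text
time: 16.85
position: [597.6, -224.2, 196.2]
tool_rot: [0.0, -0.097, 0.995, 0.0]
contact_force: [0.7, 0.5, 0.2]
grip_width: 0.799
grasp_force: 0.0
time: 17.48
position: [595.2, -223.2, 129.3]
tool_rot: [-0.002, -0.096, 0.995, 0.001]
contact_force: [-0.5, 0.2, -0.8]
grip_width: 0.799
grasp_force: 0.0
[ 596.54546636 -224.32922584  131.74534121] [-0.56  0.52  0.7 ] [-4.83326827e-01  3.24232350e-01  1.57615596e+00 -6.40574402e-06
  1.24097901e+00 -2.24667240e+00]
```

View pics/both6.png

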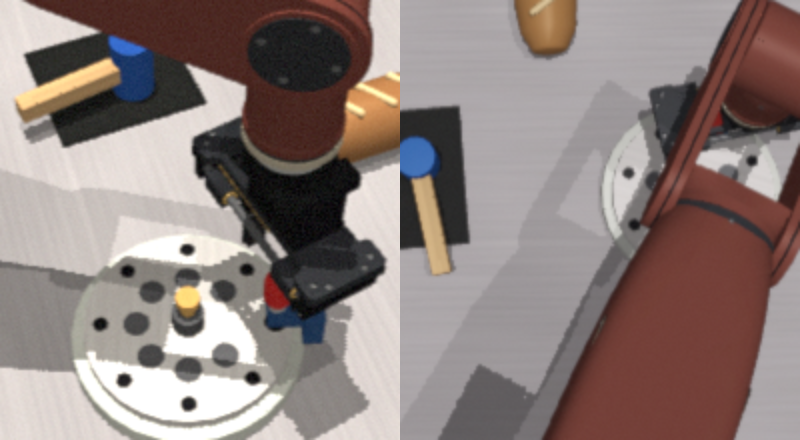

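The mallet stands upright on the mat (left panel, 130,65), and the red knob (275,292) is between the fingers. Descending to grip it.

```bash
python3 drive.py '{"dx": [0, 0, 0, 0, 0], "dy": [0, 0, 0, 0, 0], "dz": [0.15, 0.3, 0.45, 0.51, 0.51], "wx": [0, 0, 0, 0, 0], "wy": [0, 0, 0, 0, 0], "wz": [0, 0, 0, 0, 0]}'; python3 drive.py '{"dx": [0, 0, 0, 0, 0], "dy": [0, 0, 0, 0, 0], "dz": [0, 0, 0, 0, 0], "wx": [0, 0, 0, 0, 0], "wy": [0, 0, 0, 0, 0], "wz": [0, 0, 0, 0, 0]}' 0.0 10;python3 drive.py '{"dx": [0, 0, 0], "dy": [0, 0, 0], "dz": [0, 0, 0], "wx": [0, 0, 0], "wy": [0, 0, 0], "wz": [0, 0, 0]}'
```

```text
time: 18.2
position: [595.9, -224.4, 79.6]
tool_rot: [-0.001, -0.096, 0.995, 0.0]
contact_force: [0.2, -0.4, 0.4]
grip_width: 0.797
grasp_force: 0.0
time: 18.82
position: [596.4, -224.6, 80.6]
tool_rot: [0.0, -0.096, 0.995, -0.0]
contact_force: [-0.1, 1.2, 0.7]
grip_width: 0.317
grasp_force: 8.8
time: 19.2
position: [596.4, -224.6, 80.6]
tool_rot: [0.0, -0.096, 0.995, 0.0]
contact_force: [-0.3, 0.8, 2.0]
grip_width: 0.319
grasp_force: 10.0
```

```bash
python3 drive.py '{"dx": [0, 0], "dy": [0, 0], "dz": [0, 0], "wx": [0, 0], "wy": [0, 0], "wz": [0, 0]}' 0.0 60; python3 drive.py '{"dx": [0, 0, 0, 0], "dy": [0, 0, 0, 0], "dz": [-0.04, -0.08, -0.12, -0.12], "wx": [0, 0, 0, 0], "wy": [0, 0, 0, 0], "wz": [0, 0, 0, 0]}'; python3 drive.py '{"dx": [0, 0, 0, 0], "dy": [0, 0, 0, 0], "dz": [-0.04, -0.08, -0.08, -0.08], "wx": [0, 0, 0, 0], "wy": [0, 0, 0, 0], "wz": [0, 0, 0, 0]}'; python3 drive.py '{"dx": [0, 0, 0], "dy": [0, 0, 0], "dz": [-0.015, -0.015, -0.015], "wx": [0, 0, 0], "wy": [0, 0, 0], "wz": [0, 0, 0]}'
```

```text
time: 19.45
position: [596.4, -224.5, 80.6]
tool_rot: [0.0, -0.096, 0.995, 0.0]
contact_force: [-0.6, 1.5, 1.5]
grip_width: 0.305
grasp_force: 60.0
time: 19.95
position: [596.4, -224.5, 92.3]
tool_rot: [-0.0, -0.096, 0.995, 0.0]
contact_force: [4.0, -1.0, -10.3]
grip_width: 0.305
grasp_force: 60.0
time: 20.45
position: [596.3, -224.5, 99.7]
tool_rot: [-0.0, -0.096, 0.995, 0.0]
contact_force: [7.0, -3.0, -11.6]
grip_width: 0.307
grasp_force: 60.0
time: 20.82
position: [596.3, -224.5, 101.0]
tool_rot: [-0.0, -0.096, 0.995, 0.0]
contact_force: [6.3, -3.1, -12.4]
grip_width: 0.311
grasp_force: 60.0
```

Scaled: -1.5 mm is -0.015.

```bash
python3 drive.py '{"dx": [0, 0, 0], "dy": [0, 0, 0], "dz": [-0.015, -0.015, -0.015], "wx": [0, 0, 0], "wy": [0, 0, 0], "wz": [0, 0, 0]}';  python3 drive.py '{"dx": [0, 0, 0], "dy": [0, 0, 0], "dz": [-0.01, -0.01, -0.01], "wx": [0, 0, 0], "wy": [0, 0, 0], "wz": [0, 0, 0]}'
```

```text
time: 21.2
position: [596.3, -224.5, 102.5]
tool_rot: [-0.0, -0.096, 0.995, 0.0]
contact_force: [7.8, -2.1, -13.3]
grip_width: 0.308
grasp_force: 60.0
time: 21.58
position: [596.3, -224.5, 102.8]
tool_rot: [-0.0, -0.096, 0.995, 0.0]
contact_force: [8.0, -2.5, -16.7]
grip_width: 0.305
grasp_force: 60.0
```

```bash
python3 drive.py '{"dx": [0, 0, 0], "dy": [0, 0, 0], "dz": [-0.01, -0.01, -0.01], "wx": [0, 0, 0], "wy": [0, 0, 0], "wz": [0, 0, 0]}';  python3 drive.py '{"dx": [0, 0, 0, 0], "dy": [0, 0, 0, 0], "dz": [0, 0, 0, 0], "wx": [0, 0, 0, 0], "wy": [0, 0, 0, 0], "wz": [0, 0, 0, 0]}'
python3 - <<'E'
from h import *
import cv2
a=cv2.resize(cv2.convertScaleAbs(robot.capture("side")[170:400,220:420,::-1],alpha=1.4),None,fx=2.6,fy=2.6,interpolation=cv2.INTER_CUBIC)
cv2.imwrite("pics/side7.png",a)
E
```

```text
time: 21.95
position: [596.3, -224.5, 102.8]
tool_rot: [-0.0, -0.096, 0.995, 0.0]
contact_force: [11.0, -4.3, -21.5]
grip_width: 0.305
grasp_force: 60.0
time: 22.45
position: [596.3, -224.5, 102.8]
tool_rot: [-0.0, -0.096, 0.995, 0.0]
contact_force: [11.4, -3.6, -21.4]
grip_width: 0.305
grasp_force: 60.0
```

View pics/side7.png

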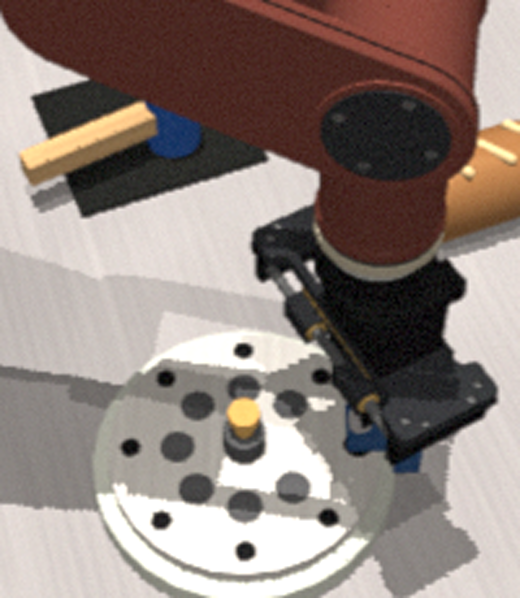

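The knob is raised off the bracket (365,430) and held against its stop, and the mallet rests on the mat (175,130). Handing in.

```bash
python3 -c "
from workcell import robot
print(robot.hand_in())"
```

```text
the job is handed in; nothing more can be done
None
```

I knocked the brass pin down to its stop, put the mallet back standing on the mat and let go of it, then pulled the plunger knob up to its stop (about 22 mm); the gripper is still holding it there, and the job was handed in at about 22.5 s.

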